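Sort the bench things into their three trays

TASK

Sort the things lying along the front edge of the bench into the three trays just behind them: the stamp, standing upright, and the stack of tags, flat beside it, go in the wooden dispatch tray; the oil stone lies flat in the long bay of the two-bay metal sharpening tray and the paste tin stands lid up in its square bay; the loupe stands upright in the small deep parts tray. Each must end up resting on the floor of its tray, and the matchbox that lies among them stays where it is. The similar things at the back and far right of the bench are spares, no part of this job.

Things in the scene. Friction and masses are not known exactly. Their poses are not given: they have to be found in the camera images.
- stamp: loose rubber stamp of dark wood with a turned knob, standing; 25 (x) x 48 (y) mm block 20 mm high, knob 24 mm thick above it up to 70 mm, 0.04 kg. Origin: centre of its underside, z up along the knob. Grasp the knob, from about 40 mm up.
- tag_stack: loose stack of buff card tags, rigid, 45 (x) x 80 (y) x 9 mm, 0.02 kg, lying flat. Origin: centre of its underside, z up. Grasp across the 45 mm side. In the tray it is best laid before the much taller stamp.
- oil_stone: loose two-grit oil stone, brown over grey, 150 (x) x 50 (y) x 25 mm, 0.42 kg, lying flat. Origin: centre of its underside, z up, x along its length. Grasp across the 50 mm side. Either end may point either way.
- paste_tin: loose round tin with a dark green lid, 64 mm diameter (lid 64, body 62), 26 mm high, 0.05 kg, standing lid up. Origin: centre of its underside, z up. Grasp round the lid.
- loupe: loose black eye loupe (a short waisted tube), 35 mm diameter, 36 mm high, 0.016 kg, standing. Origin: centre of its underside, z up. The rim at the top is 32 mm wide, the waist at 24 mm up is 28 mm wide, the lower 20 mm is 35 mm wide.
- matchbox: loose matchbox, dark red and black, 36 (x) x 55 (y) x 15 mm, lying flat among the things: not to be moved. Origin: centre of its underside.
- dispatch_tray: plywood tray with one compartment, fixed; 124 (x) x 176 (y) mm outside, inside 110 x 162 mm, floor 7 mm up, rim 16 mm high, walls 7 mm; a small wooden cleat on each y end (reaches 92 mm from the centre, 15 mm high). Origin: centre of its underside, z up. (Over the trays, towards the back, hangs a lamp frame whose lowest part, a spot on the right, is 0.52 m above the bench: carry things low, some 0.1 m up.)
- sharpening_tray: long grey-painted metal tray with two bays, fixed; 88 (x) x 268 (y) mm outside, floor 4 mm up, all walls 3 mm thick and 12 mm high. A cross wall divides it: long bay for the stone, inside 82 x 176 mm, centred at y = -43 mm; square bay for the tin, inside 82 x 83 mm, centred at y = +89.5 mm. Origin: centre of its underside, z up.
- loupe_tray: small deep grey parts tray with one compartment, fixed; 90 (x) x 150 (y) mm outside, inside 80 x 140 mm, floor 2 mm up, rim 22 mm high, walls 5 mm. Origin: centre of its underside, z up.
Not all that is in view belongs to the job. Of the things shaped like the loupe, the black one is meant.

How it is judged:
By the outcome, as a careful person would: the job done as asked, in the order asked, and still so for the second after the job is handed in, with the robot touching nothing.
It also fails if it takes over 120 s, if anything falls off the work surface, if the arm or the gripper's body presses on something with over 40 N, if the wrist force passes 120 N, or if a joint passes its speed limit or range.

ROBOT

A 7-joint arm with a two-finger parallel gripper is mounted at the origin on a cart in front of the work surface, level with it; the furniture and walls round the work are solid. World frame = base frame: x ahead of the robot, y to its left, z up, the work surface at z = 0. Lengths are in m, angles in rad, forces in N, time in s.
With the tool pointing down it reaches from about 0.4 to 0.875 m from the base axis. Payload 6.5 kg.
Tool frame: the origin (TCP) lies at the very end of the fingers, on their centre line; the grasp point (between the pads) lies 19 mm behind it (robot.tcp_to_grasp is the z of the grasp point in the tool frame, in m); z points along the fingers, y is the line along which they close (so a half turn about z gives the same grasp; the last joint's range is limited). The gripper opens to 88 mm and grips with 3 to 60 N. Pads are 18 mm wide; open, the fingers measure 123 mm over their backs; the gripper's body (75 mm by 187 mm) begins 45 mm behind the grasp point.
Start: joints at [1.23, 0.536, -0.004, 1.538, 0.003, 1.067, -0.071], TCP at [0.176, -0.626, 0.239] pointing down, gripper open.
Joint ranges: [-2.7, 2.7], [-0.37, 2.16], [-1.27, 1.26], [0.24, 2.4], [-1.31, 4.45], [0.19, 1.91], [-2.76, 2.76]. Speed limits (rad/s): [2.39, 2.39, 3.14, 3.14, 3.14, 3.14, 3.14].

INTERFACE

Orientations are given as a unit quaternion [w, x, y, z].
In Python, from bench import get_state, eyes, ticket, robot gives the robot as it stands.
- The arm moves only by the shell command python3 -m creep 'ROWS' [OPENING]. ROWS is JSON, a list of rows, each a list of 4 numbers: the shift along the tool's x, y, z in mm, then the turn about the tool's z in degrees. A call has 1 to 8 rows; each row is the pose to reach, as a shift and turn from the pose commanded when the call began, along the tool's axes at that moment; what a row does not reach only later rows make up. A row lasts 1/12 s, in which the tool goes at most 41.7 mm and 7.16 degrees, less where a joint would pass 70% of its speed; a pose out of reach is approached as far as the arm can. A call with a gripper value outside its range is refused whole. OPENING is the opening, from -1 (shut) to 1 (fully open), set as the call begins (- or left out, the last holds). The fingers move at their own pace and stop on an object; the grip force is fixed at half the most. Time passes only in rows, so rows that repeat a pose let the fingers close. It gives the time, the measured TCP pose, the force, the opening and the grip force at its end, in the units of the state.
- get_state(): the state, without advancing time (a new reading comes with each control period).
- eyes.snapshot(name): name is "side" or "top" or "wrist"; returns the picture (480x640x3 uint8, blue, green, red); there is no depth.
- eyes.camera_params(name): a dict with "fx", "fy", "cx", "cy" (pixels), "pose" (4x4, takes a point from camera to world coordinates); the wrist camera has in their place "T_tool_cam" (4x4, takes a point from camera to tool coordinates, whose origin is the TCP and whose axes are the flange's). Camera axes: x right, y up, looking along -z (the intrinsics and any distortion apply to the point x, -y, -z); pixel columns grow to the right and rows downward; lengths in m; the calibration is good to about 2 mm. The wrist camera is an equidistant fisheye: a pixel r from the principal point sees the ray r / f radians off the axis. A picture is of the moment at which its call begins: read the wrist's pose just before it. camera_params takes no time and is no camera call.
- ticket.hand_in(): hands the job in; it is judged then, once.
The state is a dict: "time_s": time; "joints": joint angles; "joint_vel": joint speeds; "joint_torque": joint torques, N m; "eef_pos": TCP position; "eef_rot": TCP orientation; "contact_force": force on the tool from outside, world axes, zero at the start; "moment": the same for the moment, N m; "opening": finger opening in m; "grip_force": force on a finger pad.
Only numpy, scipy, OpenCV 4.12 (cv2) and the standard library are available. Lean on these libraries where they do the work, as an engineer would, in place of code of your own. Each camera call takes 0.05 s, during which the arm holds its last target. There are 200 camera calls.

## Working session

There is one attempt and no reset: what is moved stays moved. The work goes in short steps, Python scripts to look and compute and a shell command to move; the robot and the scene stay as the last step left them, time stands still between calls to the robot, and variables do not carry over. Pictures are saved under pics/ and viewed, at most 14 in all, crops included, and the job is handed in when it is done.

```bash
ls; mkdir -p pics
python3 - <<'E'
from bench import get_state, eyes, ticket, robot
import cv2
s=get_state();print(s['time_s'],s['eef_pos'],s['eef_rot'],s['opening'],robot.tcp_to_grasp)
for n in ['top','side','wrist']:
    cv2.imwrite(f'pics/{n}0.png',eyes.snapshot(n)); print(n,eyes.camera_params(n))
E
```

```text
pics
0.0 [ 0.1761954  -0.62503082  0.2378596 ] [-8.29030639e-04  9.90570951e-01  1.36998073e-01 -1.77582861e-04] 0.08833399210156909 -0.0187
top {'fx': 539.3446400921796, 'fy': 539.3446400921796, 'cx': 315.68876923177856, 'cy': 237.0300016775521, 'pose': array([[-4.14027343e-04,  9.86617517e-01, -1.63051230e-01,
         3.22514708e-01],
       [-9.99921368e-01,  1.63513825e-03,  1.24332140e-02,
        -1.68531437e-02],
       [ 1.25334380e-02,  1.63043557e-01,  9.86539260e-01,
         1.19868892e+00],
       [ 0.00000000e+00,  0.00000000e+00,  0.00000000e+00,
         1.00000000e+00]])}
side {'fx': 523.0983596450656, 'fy': 523.0983596450656, 'cx': 319.77109822088744, 'cy': 239.0137393256701, 'pose': array([[ 0.94662522,  0.15825966, -0.28081056,  0.19374134],
       [-0.32219508,  0.43878235, -0.83884467, -1.00006796],
       [-0.00954056,  0.8845473 ,  0.46635293,  0.58738544],
       [ 0.        ,  0.        ,  0.        ,  1.        ]])}
wrist {'fx': 371.64829954431775, 'fy': 371.64829954431775, 'cx': 322.321984367977, 'cy': 234.86789877063026, 'T_tool_cam': array([[-1.34781559e-03,  9.66673695e-01,  2.56008106e-01,
         6.53829168e-02],
       [ 9.99999092e-01,  1.30635218e-03,  3.32013216e-04,
        -3.61725599e-04],
       [-1.34883050e-05,  2.56008321e-01, -9.66674578e-01,
        -1.46295061e-01],
       [ 0.00000000e+00,  0.00000000e+00,  0.00000000e+00,
         1.00000000e+00]])}
```

View pics/top0.png

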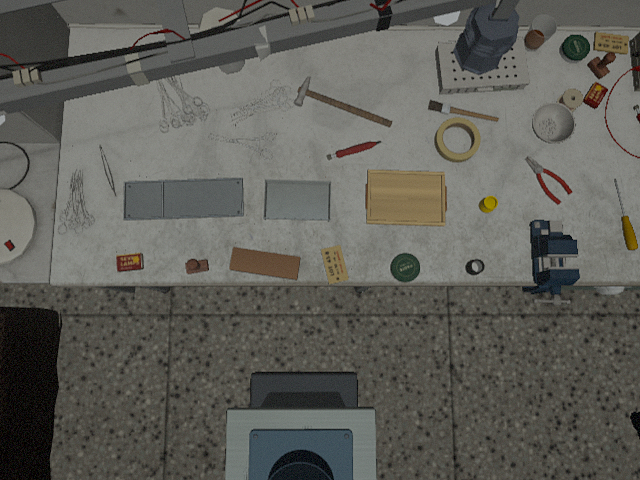

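View pics/side0.png

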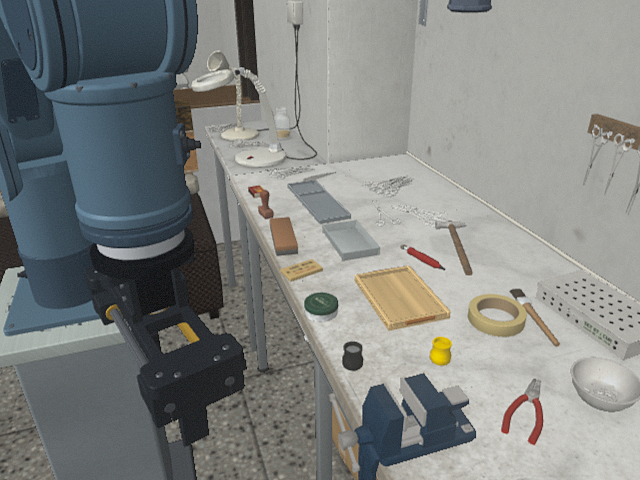

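The bench edge holds, left to right in the top view: matchbox (130,262), stamp (197,266), stone (265,263), tags (334,265), tin (405,267), black loupe (475,267). The trays are sharpening (184,198) with its square bay on the left, loupe tray (297,200) and dispatch (406,197).

```bash
cat > h.py <<'E'
import numpy as np, cv2
from bench import get_state, eyes
from scipy.spatial.transform import Rotation as R
def rot(q): return R.from_quat([q[1],q[2],q[3],q[0]]).as_matrix()
def top2w(px,z,C=None):
    C=C or eyes.camera_params('top'); px=np.atleast_2d(px).astype(float); P=C['pose']
    d=np.c_[(px[:,0]-C['cx'])/C['fx'],-(px[:,1]-C['cy'])/C['fy'],-np.ones(len(px))]@P[:3,:3].T
    return P[:3,3]+d*((z-P[2,3])/d[:,2])[:,None]
def wrist2w(px,z,s):
    C=eyes.camera_params('wrist'); px=np.atleast_2d(px).astype(float); T=C['T_tool_cam']
    v=(px-[C['cx'],C['cy']])/C['fx']; r=np.linalg.norm(v,axis=1)+1e-9
    d=np.c_[v[:,0]/r*np.sin(r),-v[:,1]/r*np.sin(r),-np.cos(r)]
    Rt=rot(s['eef_rot']); d=d@(Rt@T[:3,:3]).T; o=s['eef_pos']+Rt@T[:3,3]
    return o+d*((z-o[2])/d[:,2])[:,None]
def w2wrist(w,s):
    C=eyes.camera_params('wrist'); T=C['T_tool_cam']; Rt=rot(s['eef_rot'])
    p=(np.atleast_2d(w)-s['eef_pos'])@Rt; p=(p-T[:3,3])@T[:3,:3]
    rr=np.hypot(p[:,0],p[:,1])+1e-9; th=np.arctan2(rr,-p[:,2])*C['fx']
    return np.c_[C['cx']+p[:,0]/rr*th, C['cy']-p[:,1]/rr*th]
def yaw(s): X=rot(s['eef_rot'])[:,0]; return np.degrees(np.arctan2(X[1],X[0]))
def go(x,y,z,yawdeg=None):
    """print shift (mm) in tool axes and turn (deg, about tool z) to reach TCP x,y,z with tool x at world yaw"""
    s=get_state(); d=rot(s['eef_rot']).T@(np.array([x,y,z])-s['eef_pos'])*1000
    t=None if yawdeg is None else (-(yawdeg-yaw(s))+90)%180-90
    print('shift',d.round(1),'turn',None if t is None else round(t,1),'alt half turn; yaw now',round(yaw(s),1),'j7',round(s['joints'][6],2),'t',round(s['time_s'],2))
def blob(img,box,mask):
    x0,y0,x1,y1=box; m=np.zeros(mask.shape,np.uint8); m[y0:y1,x0:x1]=mask[y0:y1,x0:x1]
    n,l,st,c=cv2.connectedComponentsWithStats(m); k=1+np.argmax(st[1:,4])
    return max(cv2.findContours((l==k).astype(np.uint8),0,1)[0],key=cv2.contourArea)[:,0]
def rect(w):
    (c,sz,a)=cv2.minAreaRect((w[:,:2]*1000).astype(np.float32)); 
    if sz[0]<sz[1]: a+=90; sz=sz[::-1]
    return np.round(c,1),np.round(sz,1),round(((a+90)%180)-90,1)
E
python3 - <<'E'
from h import *
im=cv2.imread('pics/top0.png'); hsv=cv2.cvtColor(im,cv2.COLOR_BGR2HSV)
S=hsv[...,1];V=hsv[...,2]
m=((S>45)|(V<110)).astype(np.uint8)
for n,b,z in [('match',(110,245,150,276),.015),('stamp',(180,250,215,280),.02),('stone',(222,240,306,281),.025),('tags',(315,240,352,283),.009),('tin',(385,248,425,283),.026),('loupe',(462,255,488,280),.036),('disp',(358,163,452,230),.016)]:
    print(n,*rect(top2w(blob(im,b,m),z)))
for n,p,z in [('sharp',[(124,180),(243,178),(244,217),(125,219),(163,180),(163,218)],.012),('loupetray',[(265,180),(330,180),(330,220),(265,220)],.022)]:
    w=top2w(p,z);print(n,w[:,:2].round(3).tolist(),w[:4,:2].mean(0).round(3))
big=cv2.resize(im[160:290,110:500],None,fx=2.05,fy=2.05,interpolation=cv2.INTER_CUBIC);cv2.imwrite('pics/crop.png',big)
E
```

```text
match [461.9 377.3] [59.8 39.5] -83.5
stamp [454.  229.4] [50.2 33.2] -88.2
stone [458.5  79.4] [154.2  54.3] 81.5
tags [459.9 -70. ] [82.6 79.5] 0.0
tin [ 449.2 -226. ] [64.1 63.7] -1.3
loupe [ 450.3 -376.7] [43.  33.5] -64.0
disp [ 608.9 -234.3] [183.7 126.7] 88.2
sharp [[0.649, 0.401], [0.654, 0.133], [0.564, 0.129], [0.559, 0.394], [0.649, 0.313], [0.561, 0.309]] [0.606 0.264]
loupetray [[0.647, 0.082], [0.647, -0.064], [0.555, -0.064], [0.555, 0.081]] [0.601 0.009]
```

View pics/crop.png

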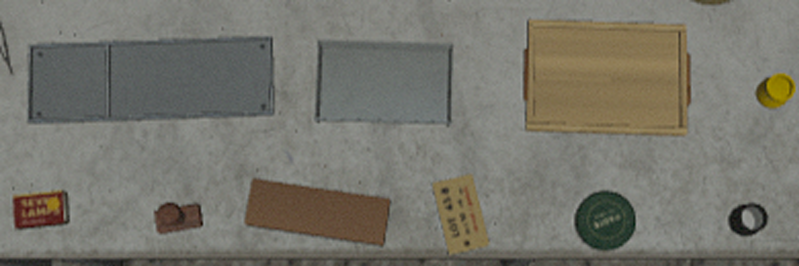

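The crop shows tags corners at about (433,182),(472,176),(490,246),(450,253) in crop pixels. The other outlines agree with the measured blobs.

Run:
```python
from h import *
f=lambda q:np.array(q)/2.05+[110,160]
print('tags',rect(top2w(f([(433,182),(472,176),(490,246),(450,253)]),.009)))
print('disp',rect(top2w(f([(528,20),(688,26),(687,134),(527,129)]),.016)))
print('sharp',rect(top2w(f([(28,45),(272,38),(273,113),(29,123)]),.012)))
print('lt',rect(top2w(f([(318,41),(452,44),(451,123),(317,122)]),.022)))
print('knob',top2w(f([(171,213)]),.068), 'block ctr',top2w(f([(179,218)]),.02))
print('loupe',top2w(f([(749,219)]),.034))
print('stone',rect(top2w(f([(253,179),(390,199),(385,245),(245,224)]),.025)))
t=rect(top2w(f([(433,182),(472,176),(490,246),(450,253)]),.009))
go(t[0][0]/1e3,t[0][1]/1e3,.15,t[2])
```

```text
tags (array([457.8, -74.8]), array([81.7, 43.7]), 13.2)
disp (array([ 608.5, -236.3]), array([177.8, 123. ]), 88.0)
sharp (array([604.8, 266.2]), array([268.3,  87.7]), -88.0)
lt (array([600.2,   9.2]), array([147. ,  90.5]), 89.0)
knob [[0.45172172 0.22591943 0.068     ]] block ctr [[0.45184735 0.22750938 0.02      ]]
loupe [[ 0.44982623 -0.37918483  0.034     ]]
stone (array([458.3,  78.1]), array([150.6,  49.4]), 81.5)
shift [ 420.4 -453.2   88.6] turn 2.5 alt half turn; yaw now 15.7 j7 -0.07 t 0.15
```

```bash
python3 -m creep '[[420,-453,88,2.5],[420,-453,88,2.5],[420,-453,88,2.5],[420,-453,88,2.5],[420,-453,88,2.5],[420,-453,88,2.5],[420,-453,88,2.5],[420,-453,88,2.5]]' 1; python3 -c "
from h import *
go(.458,-.075,.13,13.2)"
```

```text
time_s: 0.82
eef_pos: [0.327, -0.3299, 0.1915]
eef_rot: [0.0, 0.993, 0.115, 0.0]
contact_force: [0.5, -1.1, 0.1]
opening: 0.088
grip_force: 0.0
shift [ 185.9 -218.2   61.5] turn 0.0 alt half turn; yaw now 13.2 j7 -0.69 t 0.82
```

```bash
python3 -m creep '[[186,-218,62,0],[186,-218,62,0],[186,-218,62,0],[186,-218,62,0],[186,-218,62,0],[186,-218,62,0],[186,-218,62,0],[186,-218,62,0]]'; python3 -c "
from h import *
s=get_state();im=eyes.snapshot('wrist');cv2.imwrite('pics/w1.png',im)
t=np.radians(13.2);c=np.array([.4578,-.0748]);u=np.array([np.cos(t),np.sin(t)]);v=np.array([-u[1],u[0]])
print(w2wrist([np.r_[c+a*.04*u+b*.0225*v,.009] for a,b in [(1,1),(1,-1),(-1,-1),(-1,1)]],s).round())
go(.458,-.075,.002,13.2)"
```

```text
time_s: 1.48
eef_pos: [0.4606, -0.0686, 0.1289]
eef_rot: [-0.002, 0.993, 0.121, 0.001]
contact_force: [0.1, -0.0, 0.0]
opening: 0.0882
grip_force: 0.0
[[300. 180.]
 [363. 181.]
 [359. 284.]
 [301. 284.]]
shift [ -1.8   2.8 127.1] turn 0.5 alt half turn; yaw now 13.7 j7 -1.4 t 1.53
```

View pics/w1.png

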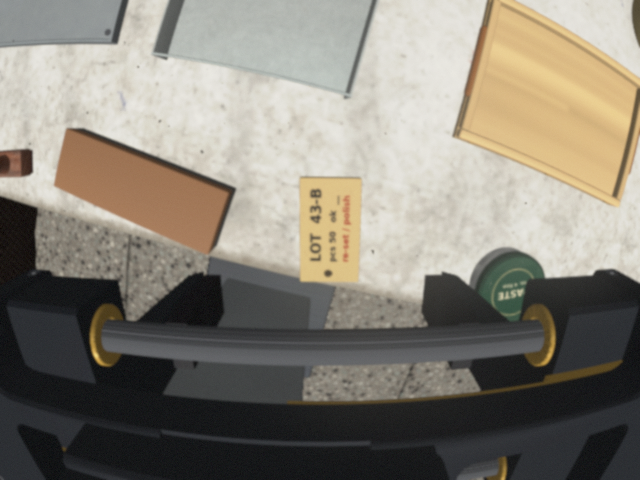

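The wrist view shows the tags at (301,178)-(359,283), within 2 px of the prediction, so the map is good. I'll grasp.

```bash
python3 -m creep '[[-2,3,40,0.5],[-2,3,80,0.5],[-2,3,105,0.5],[-2,3,118,0.5],[-2,3,124,0.5],[-2,3,125,0.5],[-2,3,125,0.5]]'; python3 -m creep '[[0,0,0,0],[0,0,0,0],[0,0,0,0],[0,0,0,0],[0,0,0,0],[0,0,0,0]]' -1; python3 -m creep '[[0,0,-10,0],[0,0,-40,0],[0,0,-75,0],[0,0,-75,0],[0,0,-75,0]]'; python3 -c "
from h import *
t=np.radians(-2);c=np.array([.6085,-.2355])
for n,d in [('tags',(-.0,.032)),('stamp',(0,-.035))]: print(n,c+d[0]*np.array([np.cos(t),np.sin(t)])+d[1]*np.array([-np.sin(t),np.cos(t)]))
go(.6096,-.2035,.080,-2)"
```

```text
time_s: 2.12
eef_pos: [0.4565, -0.0812, 0.0051]
eef_rot: [0.0, 0.994, 0.11, 0.0]
contact_force: [0.6, -0.9, -0.4]
opening: 0.088
grip_force: 0.0
time_s: 2.62
eef_pos: [0.4566, -0.0804, 0.0049]
eef_rot: [0.0, 0.994, 0.111, 0.0]
contact_force: [-0.6, 0.1, 0.7]
opening: 0.0503
grip_force: 0.0
time_s: 3.03
eef_pos: [0.458, -0.0807, 0.0819]
eef_rot: [0.001, 0.994, 0.111, 0.002]
contact_force: [0.3, -0.1, -0.7]
opening: 0.0171
grip_force: 0.0
tags [ 0.60961678 -0.20351949]
stamp [ 0.60727852 -0.27047868]
shift [120.8 153.2   2.6] turn 14.7 alt half turn; yaw now 12.7 j7 -1.43 t 3.03
```

```bash
python3 -m creep '[[0,0,-50,0],[0,0,-50,0],[0,0,-50,0],[0,0,-50,0],[0,0,-50,0],[0,0,-50,0],[0,0,-50,0]]' 1; python3 -c "
from h import *
s=get_state();im=eyes.snapshot('wrist');cv2.imwrite('pics/w2.png',im)
hsv=cv2.cvtColor(im,cv2.COLOR_BGR2HSV); m=((hsv[...,1]>60)&(hsv[...,2]>120)).astype(np.uint8)
c=blob(im,(270,140,400,300),m);print(c.min(0),c.max(0)); r=rect(wrist2w(c,.009,s));print(r)
go(r[0][0]/1e3,r[0][1]/1e3,.004,r[2])"
```

```text
time_s: 3.62
eef_pos: [0.4557, -0.0802, 0.1287]
eef_rot: [-0.0, 0.994, 0.111, -0.001]
contact_force: [-0.6, 0.2, 0.2]
opening: 0.0614
grip_force: 0.0
[290 167] [352 272]
(array([460.4, -77.9]), array([79.6, 45. ]), 12.7)
shift [  5.2  -1.2 124.8] turn 0.1 alt half turn; yaw now 12.8 j7 -1.4 t 3.67
```

View pics/w2.png

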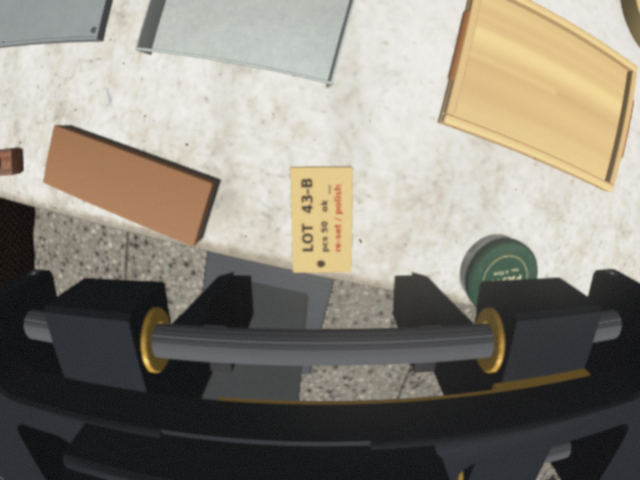

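The tags are flat at (291,167)-(352,272), aligned with the gripper. The fingers just close slowly, so I'll allow more rows.

```bash
python3 -m creep '[[5,-1,20,0],[5,-1,50,0],[5,-1,85,0],[5,-1,110,0],[5,-1,122,0],[5,-1,125,0],[5,-1,125,0],[5,-1,125,0]]' 1; python3 -m creep '[[0,0,0,0],[0,0,0,0],[0,0,0,0],[0,0,0,0],[0,0,0,0],[0,0,0,0],[0,0,0,0],[0,0,0,0]]' -1; python3 -m creep '[[0,0,0,0],[0,0,0,0],[0,0,0,0]]'; python3 -m creep '[[0,0,-10,0],[0,0,-40,0],[0,0,-75,0],[0,0,-75,0],[0,0,-75,0]]'; python3 -c "
from h import *
go(.6096,-.2035,.070,-2)"
```

```text
time_s: 4.33
eef_pos: [0.4615, -0.0783, 0.0051]
eef_rot: [0.0, 0.994, 0.111, 0.0]
contact_force: [-0.2, -0.1, -0.3]
opening: 0.088
grip_force: 0.0
time_s: 5.0
eef_pos: [0.4612, -0.0783, 0.0048]
eef_rot: [0.0, 0.994, 0.111, 0.0]
contact_force: [-0.2, 0.5, 2.7]
opening: 0.044
grip_force: 30.0
time_s: 5.25
eef_pos: [0.4612, -0.0783, 0.0048]
eef_rot: [0.0, 0.994, 0.111, 0.0]
contact_force: [-0.5, -0.2, 2.3]
opening: 0.0441
grip_force: 30.0
time_s: 5.67
eef_pos: [0.4626, -0.0785, 0.0817]
eef_rot: [0.001, 0.994, 0.111, 0.002]
contact_force: [-0.5, 0.4, -0.6]
opening: 0.044
grip_force: 30.0
shift [115.8 154.3  12.4] turn 14.7 alt half turn; yaw now 12.7 j7 -1.44 t 5.67
```

```bash
python3 -m creep '[[116,154,12,15],[116,154,12,15],[116,154,12,15],[116,154,12,15],[116,154,12,15],[116,154,12,15],[116,154,12,15],[116,154,12,15]]'; python3 -c "
from h import *
go(.6096,-.2035,.0125,-2)"
```

```text
time_s: 6.33
eef_pos: [0.6067, -0.2016, 0.0664]
eef_rot: [-0.001, 1.0, -0.019, -0.002]
contact_force: [-0.5, 0.5, -0.7]
opening: 0.0442
grip_force: 30.0
shift [ 3.1  1.8 53.9] turn -0.2 alt half turn; yaw now -2.2 j7 -1.45 t 6.33
```

```bash
python3 -m creep '[[2,1,25,0],[2,1,40,0],[2,1,48,0],[2,1,50,0],[2,1,50,0]]'; python3 -c "
from h import *
go(.6096,-.2035,.0125,-2)"
```

```text
time_s: 6.75
eef_pos: [0.6093, -0.2033, 0.017]
eef_rot: [-0.0, 1.0, -0.019, -0.001]
contact_force: [-0.2, 0.7, 0.0]
opening: 0.0441
grip_force: 30.0
shift [0.3 0.2 4.5] turn -0.2 alt half turn; yaw now -2.2 j7 -1.46 t 6.75
```

```bash
python3 -m creep '[[0,0,3,0],[0,0,4.5,0],[0,0,4.5,0]]'; python3 -m creep '[[0,0,0,0],[0,0,0,0],[0,0,0,0]]' 0.23;  python3 -m creep '[[0,0,-10,0],[0,0,-40,0],[0,0,-80,0],[0,0,-100,0],[0,0,-100,0],[0,0,-100,0]]'; python3 -c "
from h import *
s=get_state();im=eyes.snapshot('wrist');cv2.imwrite('pics/w3.png',im)
go(.4518,.2265,.14,85)"
```

```text
time_s: 7.0
eef_pos: [0.6104, -0.204, 0.0135]
eef_rot: [0.0, 1.0, -0.02, 0.0]
contact_force: [-0.6, -0.2, -0.4]
opening: 0.0444
grip_force: 30.0
time_s: 7.25
eef_pos: [0.6104, -0.2041, 0.0135]
eef_rot: [0.0, 1.0, -0.02, 0.0]
contact_force: [-0.1, 0.9, 0.3]
opening: 0.0544
grip_force: 0.0
time_s: 7.75
eef_pos: [0.6113, -0.2043, 0.1153]
eef_rot: [0.0, 1.0, -0.02, 0.002]
contact_force: [-0.6, -0.3, -0.9]
opening: 0.0542
grip_force: 0.0
shift [-175.1 -423.9  -26.5] turn -87.3 alt half turn; yaw now -2.3 j7 -1.44 t 7.8
```

View pics/w3.png

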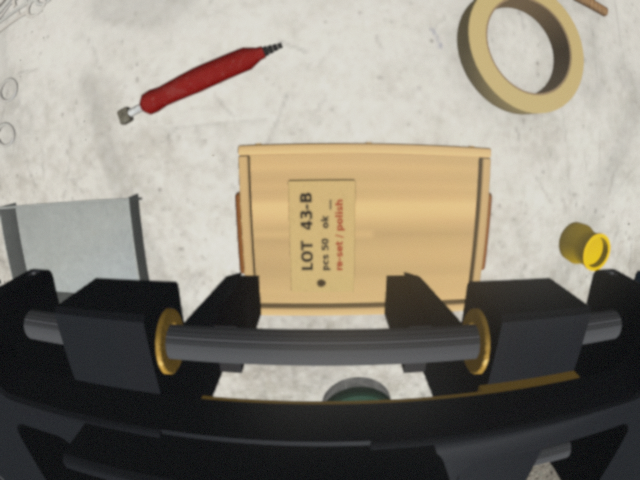

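Tags lie flat in the left half of the dispatch tray, (289,180)-(355,293). Next is the stamp.

```bash
python3 -m creep '[[-115,-280,-25,0],[-115,-280,-25,0],[-115,-280,-25,0],[-115,-280,-25,0],[-115,-280,-25,0],[-115,-280,-25,0],[-115,-280,-25,0],[-115,-280,-25,0]]' 0.6; python3 -m creep '[[-60,-144,0,0],[-60,-144,0,0],[-60,-144,0,0],[-60,-144,0,0],[-60,-144,0,0],[-60,-144,0,0]]'; python3 -c "
from h import *
s=get_state();im=eyes.snapshot('wrist');cv2.imwrite('pics/w4.png',im)
print(w2wrist([[.4518,.2265,.07],[.4518,.2275,0]],s).round())
go(.4518,.2265,.026)"
```

```text
time_s: 8.47
eef_pos: [0.5028, 0.0871, 0.1374]
eef_rot: [-0.001, 1.0, -0.016, -0.002]
contact_force: [0.4, 1.2, 0.4]
opening: 0.0706
grip_force: 0.0
time_s: 8.97
eef_pos: [0.4505, 0.2278, 0.1371]
eef_rot: [0.0, 1.0, -0.018, -0.001]
contact_force: [0.4, -0.1, 0.4]
opening: 0.0704
grip_force: 0.0
[[325. 247.]
 [323. 221.]]
shift [  0.5  -0.8 111.2] turn None alt half turn; yaw now -2.2 j7 -2.28 t 9.02
```

View pics/w4.png

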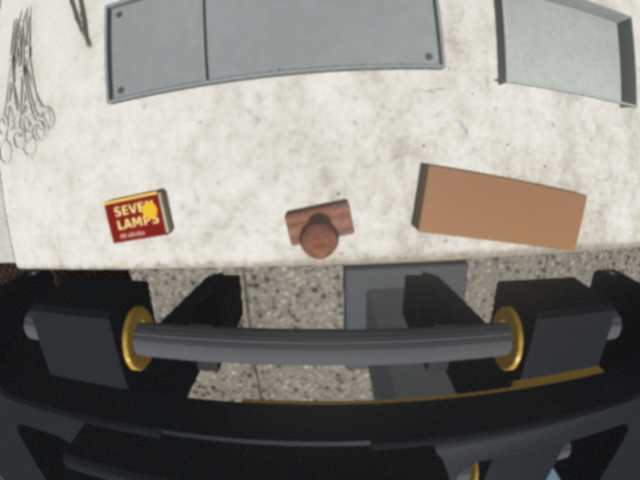

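Knob top is at (319,241), about 5 px from the prediction, and the block is tilted about 9°, right end up. Grasp.

```bash
python3 -m creep '[[3,-3,30,0],[3,-3,65,0],[3,-3,95,0],[3,-3,107,0],[3,-3,111,0],[3,-3,111,0],[3,-3,111,0]]'; python3 -m creep '[[0,0,0,0],[0,0,0,0],[0,0,0,0],[0,0,0,0],[0,0,0,0],[0,0,0,0],[0,0,0,0],[0,0,0,0]]' -1; python3 -m creep '[[0,0,0,0],[0,0,0,0],[0,0,0,0]]'; python3 -m creep '[[0,0,-10,0],[0,0,-40,0],[0,0,-75,0],[0,0,-90,0],[0,0,-90,0],[0,0,-90,0]]'; python3 -c "
from h import *
go(.6073,-.2705,.11,-11)"
```

```text
time_s: 9.6
eef_pos: [0.4562, 0.2291, 0.0282]
eef_rot: [-0.0, 1.0, -0.02, 0.001]
contact_force: [-0.4, -0.5, 0.3]
opening: 0.0703
grip_force: 0.0
time_s: 10.27
eef_pos: [0.4551, 0.2295, 0.0272]
eef_rot: [0.0, 1.0, -0.02, -0.0]
contact_force: [0.1, 0.0, -0.7]
opening: 0.0208
grip_force: 29.8
time_s: 10.52
eef_pos: [0.4551, 0.2295, 0.0272]
eef_rot: [-0.0, 1.0, -0.02, -0.0]
contact_force: [-0.0, 0.1, 0.2]
opening: 0.0212
grip_force: 29.8
time_s: 11.02
eef_pos: [0.4557, 0.2296, 0.1183]
eef_rot: [-0.0, 1.0, -0.02, 0.001]
contact_force: [0.5, 0.3, -1.3]
opening: 0.0212
grip_force: 29.8
shift [171.2 493.7   8.1] turn 8.7 alt half turn; yaw now -2.3 j7 -2.29 t 11.02
```

```bash
python3 -m creep '[[103,296,5,0],[103,296,5,0],[103,296,5,0],[103,296,5,0],[103,296,5,0],[103,296,5,0],[103,296,5,0],[103,296,5,0]]'; python3 -m creep '[[68,198,3,9],[68,198,3,9],[68,198,3,9],[68,198,3,9],[68,198,3,9],[68,198,3,9],[68,198,3,9],[68,198,3,9]]'; python3 -c "
from h import *
go(.6073,-.2705,.034,-11)"
```

```text
time_s: 11.68
eef_pos: [0.5459, -0.0766, 0.1108]
eef_rot: [0.001, 1.0, -0.022, -0.001]
contact_force: [0.4, 0.6, -0.1]
opening: 0.021
grip_force: 29.8
time_s: 12.35
eef_pos: [0.6055, -0.2697, 0.1075]
eef_rot: [-0.001, 0.995, -0.098, -0.001]
contact_force: [-0.3, -0.5, -0.1]
opening: 0.0209
grip_force: 29.9
shift [ 2.1  0.6 73.5] turn -0.2 alt half turn; yaw now -11.2 j7 -1.48 t 12.35
```

```bash
python3 -m creep '[[2,0,30,0],[2,0,55,0],[2,0,67,0],[2,0,71,0],[2,0,73,0],[2,0,73,0],[2,0,73,0]]'; python3 -m creep '[[0,0,0,0],[0,0,0,0],[0,0,0,0],[0,0,0,0]]' 0; python3 -m creep '[[0,0,-15,0],[0,0,-50,0],[0,0,-90,0],[0,0,-100,0],[0,0,-100,0],[0,0,-100,0]]' 0.2; python3 -c "
from h import *
im=eyes.snapshot('side');cv2.imwrite('pics/s1.png',cv2.resize(im[220:380,200:500],None,fx=2,fy=2))
go(.4583,.0781,.13,81.5)"
```

```text
time_s: 12.93
eef_pos: [0.6095, -0.2713, 0.0375]
eef_rot: [0.0, 0.995, -0.098, 0.001]
contact_force: [-0.6, -0.4, -0.6]
opening: 0.0213
grip_force: 29.9
time_s: 13.27
eef_pos: [0.6088, -0.2715, 0.0367]
eef_rot: [0.0, 0.995, -0.098, 0.0]
contact_force: [0.5, -0.1, -0.3]
opening: 0.0433
grip_force: 0.0
time_s: 13.77
eef_pos: [0.609, -0.2715, 0.1375]
eef_rot: [0.0, 0.995, -0.098, 0.001]
contact_force: [-0.4, 0.2, -0.4]
opening: 0.0525
grip_force: 0.0
shift [-215.  -313.3    6.1] turn 87.2 alt half turn; yaw now -11.3 j7 -1.48 t 13.82
```

View pics/s1.png

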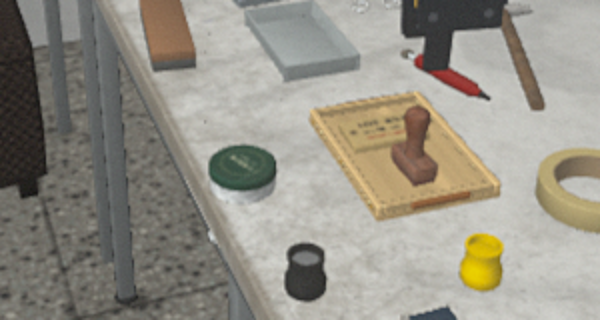

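Stamp upright and tags flat in the dispatch tray (stamp near (415,150) in this crop). Next is the oil stone.

```bash
python3 -m creep '[[-140,-200,4,-50],[-140,-200,4,-50],[-140,-200,4,-50],[-140,-200,4,-50],[-140,-200,4,-50],[-140,-200,4,-50],[-140,-200,4,-50],[-140,-200,4,-50]]' 1; python3 -c "
from h import *
go(.4583,.0781,.13,81.5)"
```

```text
time_s: 14.48
eef_pos: [0.5083, -0.0455, 0.131]
eef_rot: [-0.001, 0.942, 0.336, -0.001]
contact_force: [1.5, -0.8, 0.4]
opening: 0.0883
grip_force: 0.0
shift [  39.4 -127.4    1.3] turn -42.3 alt half turn; yaw now 39.2 j7 -1.1 t 14.48
```

```bash
python3 -m creep '[[39,-127,1,-42.5],[39,-127,1,-42.5],[39,-127,1,-42.5],[39,-127,1,-42.5],[39,-127,1,-42.5],[39,-127,1,-42.5],[39,-127,1,-42.5],[39,-127,1,-42.5]]'; python3 -c "
from h import *
s=get_state();im=eyes.snapshot('wrist');cv2.imwrite('pics/w5.png',im)
hsv=cv2.cvtColor(im,cv2.COLOR_BGR2HSV); m=((hsv[...,1]>80)&(hsv[...,2]>60)).astype(np.uint8)
c=blob(im,(230,60,420,420),m);print(c.min(0),c.max(0)); r=rect(wrist2w(c,.025,s));print(r)
go(.4583,.0781,.012,81.5)"
```

```text
time_s: 15.15
eef_pos: [0.4612, 0.0746, 0.1305]
eef_rot: [-0.0, 0.762, 0.648, -0.001]
contact_force: [0.0, -0.2, -0.0]
opening: 0.0881
grip_force: 0.0
[284 117] [355 320]
(array([460.4,  81. ]), array([148.3,  48.6]), 81.4)
shift [  3.   -3.4 118.6] turn -0.7 alt half turn; yaw now 80.8 j7 -0.75 t 15.2
```

View pics/w5.png

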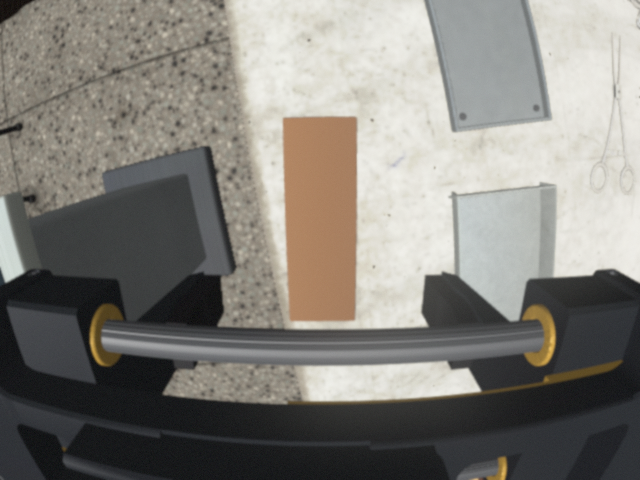

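The stone is centred between the fingers, (284,117)-(355,320), and aligned.

```bash
python3 -m creep '[[5,-2,40,-0.7],[5,-2,75,-0.7],[5,-2,100,-0.7],[5,-2,112,-0.7],[5,-2,117,-0.7],[5,-2,118,-0.7],[5,-2,118,-0.7]]'; python3 -m creep '[[0,0,0,0],[0,0,0,0],[0,0,0,0],[0,0,0,0],[0,0,0,0],[0,0,0,0],[0,0,0,0],[0,0,0,0]]' -1; python3 -m creep '[[0,0,0,0],[0,0,0,0],[0,0,0,0]]'; python3 -m creep '[[0,0,-10,0],[0,0,-40,0],[0,0,-60,0],[0,0,-60,0],[0,0,-60,0]]'; python3 -c "
from h import *
t=np.radians(91.9); c=np.array([.605,.2655]); u=np.array([np.cos(t),np.sin(t)])
l=c-.043*u; q=c+.0895*u; print(l,q)
go(*l,.07,91.9)"
```

```text
time_s: 15.78
eef_pos: [0.4608, 0.081, 0.0139]
eef_rot: [0.0, 0.755, 0.655, 0.0]
contact_force: [-0.4, -0.6, -0.7]
opening: 0.0881
grip_force: 0.0
time_s: 16.45
eef_pos: [0.4603, 0.0809, 0.0134]
eef_rot: [0.0, 0.755, 0.656, 0.0]
contact_force: [0.4, -0.2, 3.8]
opening: 0.0496
grip_force: 30.0
time_s: 16.7
eef_pos: [0.4603, 0.0809, 0.0134]
eef_rot: [0.0, 0.755, 0.656, 0.0]
contact_force: [-0.5, -1.0, 5.4]
opening: 0.0495
grip_force: 30.0
time_s: 17.12
eef_pos: [0.4601, 0.0807, 0.0736]
eef_rot: [0.0, 0.755, 0.656, 0.0]
contact_force: [0.2, 0.1, -4.6]
opening: 0.0496
grip_force: 30.0
[0.60642567 0.22252364] [0.60203261 0.35495079]
shift [161.  124.9   3.7] turn -10.0 alt half turn; yaw now 81.9 j7 -0.84 t 17.12
```

```bash
python3 -m creep '[[161,125,4,-10],[161,125,4,-10],[161,125,4,-10],[161,125,4,-10],[161,125,4,-10],[161,125,4,-10],[161,125,4,-10],[161,125,4,-10]]'; python3 -c "
from h import *
s=get_state();im=eyes.snapshot('wrist');cv2.imwrite('pics/w6.png',im)
go(.6064,.2225,.0185,91.9)"
```

```text
time_s: 17.78
eef_pos: [0.6042, 0.2216, 0.0667]
eef_rot: [-0.001, 0.695, 0.719, -0.002]
contact_force: [-0.4, -0.1, -4.6]
opening: 0.0494
grip_force: 30.0
shift [ 1.6  2.2 48.7] turn 0.0 alt half turn; yaw now 91.9 j7 -0.76 t 17.83
```

View pics/w6.png

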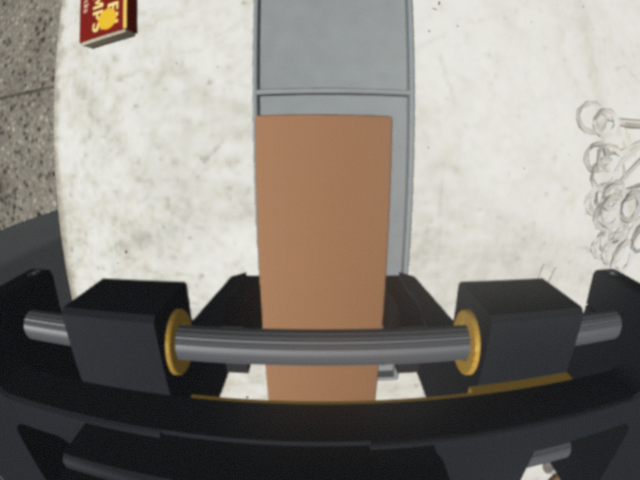

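The stone is aligned with the bay, but the tray (walls at 258 and 411 on row 97, cross wall at row 93) looks a few mm to the right. I'll quantify that.

```bash
python3 -c "
from h import *
s=get_state()
print(w2wrist([[.6,.3,.012]],s))
print(wrist2w([(256,93),(412,93),(255,30),(414,30),(408,265)],.012,s).round(4))
go(.6064,.2225,.0185,91.9)"
```

```text
[[319.80664246 113.81860507]]
[[0.5653 0.3111 0.012 ]
 [0.6495 0.3145 0.012 ]
 [0.5632 0.3472 0.012 ]
 [0.6499 0.351  0.012 ]
 [0.6541 0.2167 0.012 ]]
shift [ 1.6  2.2 48.7] turn 0.0 alt half turn; yaw now 91.9 j7 -0.76 t 17.83
```

```bash
python3 -m creep '[[1,4,20,0],[1,4,38,0],[1,4,46,0],[1,4,48,0],[1,4,49,0],[1,4,49,0],[1,4,49,0]]'; python3 -c "
from h import *
go(.6085,.2225,.018,91.9)"
```

```text
time_s: 18.42
eef_pos: [0.6108, 0.2241, 0.0212]
eef_rot: [0.0, 0.695, 0.719, 0.001]
contact_force: [-0.6, -0.8, -5.1]
opening: 0.0497
grip_force: 30.0
shift [-1.5 -2.3  3.2] turn 0.0 alt half turn; yaw now 91.9 j7 -0.79 t 18.42
```

```bash
python3 -m creep '[[-1,-2,2,0],[-1,-2,3,0],[-1,-2,3,0]]'; python3 -m creep '[[0,0,0,0],[0,0,0,0],[0,0,0,0],[0,0,0,0]]' 0.6; python3 -m creep '[[0,0,-10,0],[0,0,-40,0],[0,0,-80,0],[0,0,-100,0],[0,0,-100,0],[0,0,-100,0]]' 1; python3 -c "
from h import *
s=get_state();im=eyes.snapshot('wrist');cv2.imwrite('pics/w7.png',im)
go(.4492,-.226,.12,91.9)"
```

```text
time_s: 18.67
eef_pos: [0.6083, 0.2227, 0.0175]
eef_rot: [0.0, 0.695, 0.719, -0.0]
contact_force: [-1.6, -0.6, -3.0]
opening: 0.0497
grip_force: 30.0
time_s: 19.0
eef_pos: [0.6088, 0.2232, 0.0177]
eef_rot: [0.0, 0.695, 0.719, 0.001]
contact_force: [0.0, 0.2, 0.0]
opening: 0.0701
grip_force: 0.0
time_s: 19.5
eef_pos: [0.6093, 0.2233, 0.1192]
eef_rot: [0.001, 0.695, 0.719, 0.001]
contact_force: [-0.3, 0.1, 0.4]
opening: 0.0881
grip_force: 0.0
shift [-443.  -174.2   -2.5] turn 0.0 alt half turn; yaw now 91.9 j7 -0.73 t 19.55
```

View pics/w7.png

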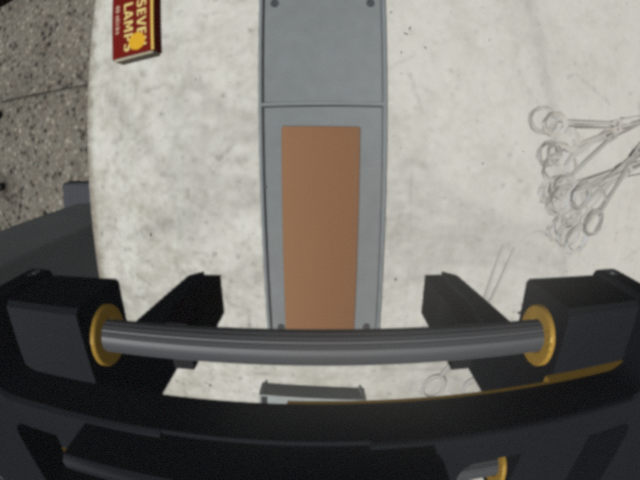

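The stone lies flat and centred in the long bay (282-361 between walls 263 and 387). Next is the tin.

```bash
python3 -m creep '[[-290,-114,0,0],[-290,-114,0,0],[-290,-114,0,0],[-290,-114,0,0],[-290,-114,0,0],[-290,-114,0,0],[-290,-114,0,0],[-290,-114,0,0]]'; python3 -m creep '[[-153,-60,0,0],[-153,-60,0,0],[-153,-60,0,0],[-153,-60,0,0],[-153,-60,0,0],[-153,-60,0,0],[-153,-60,0,0]]'; python3 -c "
from h import *
s=get_state();im=eyes.snapshot('wrist');cv2.imwrite('pics/w8.png',im)
hsv=cv2.cvtColor(im,cv2.COLOR_BGR2HSV); m=((hsv[...,1]>60)&(hsv[...,0]>45)&(hsv[...,0]<95)).astype(np.uint8)
c=blob(im,(230,100,420,360),m);print(c.min(0),c.max(0)); w=wrist2w(c,.026,s); print(w[:,:2].min(0),w[:,:2].max(0),cv2.minEnclosingCircle(w[:,:2].astype(np.float32)))
go(.4492,-.226,.012)"
```

```text
time_s: 20.22
eef_pos: [0.5005, -0.0766, 0.1154]
eef_rot: [-0.001, 0.697, 0.717, -0.003]
contact_force: [-0.1, -0.1, -0.1]
opening: 0.0881
grip_force: 0.0
time_s: 20.8
eef_pos: [0.4489, -0.2249, 0.1164]
eef_rot: [-0.001, 0.695, 0.719, 0.0]
contact_force: [0.2, -0.3, -0.6]
opening: 0.0878
grip_force: 0.0
[280 197] [352 282]
[ 0.42043949 -0.25533538] [ 0.46731453 -0.19650264] ((0.44660139083862305, -0.22611339390277863), 0.02972150221467018)
shift [ -1.9  -0.2 104.6] turn None alt half turn; yaw now 92.0 j7 0.04 t 20.85
```

View pics/w8.png

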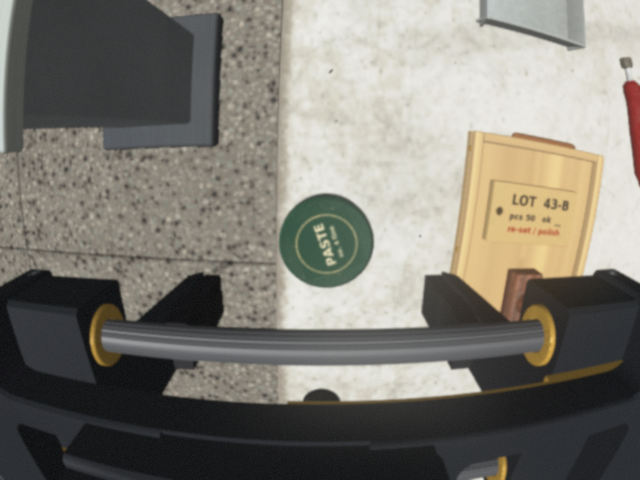

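Tin lid at (280-373, 194-288), centred within 3 mm; grasp.

```bash
python3 -m creep '[[-1,1,35,0],[-1,1,65,0],[-1,1,87,0],[-1,1,98,0],[-1,1,103,0],[-1,1,104,0],[-1,1,104,0]]'; python3 -m creep '[[0,0,0,0],[0,0,0,0],[0,0,0,0],[0,0,0,0],[0,0,0,0],[0,0,0,0],[0,0,0,0],[0,0,0,0]]' -1; python3 -m creep '[[0,0,-10,0],[0,0,-40,0],[0,0,-70,0],[0,0,-70,0],[0,0,-70,0]]'; python3 -c "
from h import *
print(wrist2w([(326.5,241)],.026,get_state()))
go(.605,.355,.085,91.9)"
```

```text
time_s: 21.43
eef_pos: [0.4513, -0.2262, 0.0138]
eef_rot: [0.0, 0.695, 0.719, 0.0]
contact_force: [1.2, -0.0, 0.4]
opening: 0.0883
grip_force: 0.0
time_s: 22.1
eef_pos: [0.4509, -0.2271, 0.0138]
eef_rot: [0.0, 0.695, 0.719, 0.0]
contact_force: [-1.5, -0.2, 6.3]
opening: 0.0637
grip_force: 30.0
time_s: 22.52
eef_pos: [0.4515, -0.2274, 0.0849]
eef_rot: [0.002, 0.695, 0.719, 0.0]
contact_force: [-0.6, -0.2, -0.6]
opening: 0.0638
grip_force: 30.0
[[ 0.45350172 -0.21957762  0.026     ]]
shift [576.9 173.   -0.6] turn 0.0 alt half turn; yaw now 91.9 j7 -0.01 t 22.52
```

```bash
python3 -m creep '[[288,86,0,0],[288,86,0,0],[288,86,0,0],[288,86,0,0],[288,86,0,0],[288,86,0,0],[288,86,0,0],[288,86,0,0]]'; python3 -m creep '[[289,87,0,0],[289,87,0,0],[289,87,0,0],[289,87,0,0],[289,87,0,0],[289,87,0,0],[289,87,0,0],[289,87,0,0]]';  python3 -m creep '[[0,0,30,0],[0,0,30,0],[0,0,30,0]]'; python3 -c "
from h import *
s=get_state();im=eyes.snapshot('wrist');cv2.imwrite('pics/w9.png',im)
go(.605,.355,.019,91.9)"
```

```text
time_s: 23.18
eef_pos: [0.5271, 0.0729, 0.0831]
eef_rot: [-0.002, 0.692, 0.722, 0.002]
contact_force: [-0.3, 0.5, 0.7]
opening: 0.0635
grip_force: 30.0
time_s: 23.85
eef_pos: [0.6017, 0.364, 0.0823]
eef_rot: [-0.002, 0.693, 0.721, 0.001]
contact_force: [-1.2, 0.1, -0.4]
opening: 0.0635
grip_force: 30.0
time_s: 24.1
eef_pos: [0.6019, 0.3537, 0.0504]
eef_rot: [-0.0, 0.695, 0.719, -0.003]
contact_force: [0.0, 0.1, -0.9]
opening: 0.0635
grip_force: 30.0
shift [ 0.8  2.  33. ] turn 0.0 alt half turn; yaw now 91.9 j7 -0.9 t 24.15
```

View pics/w9.png

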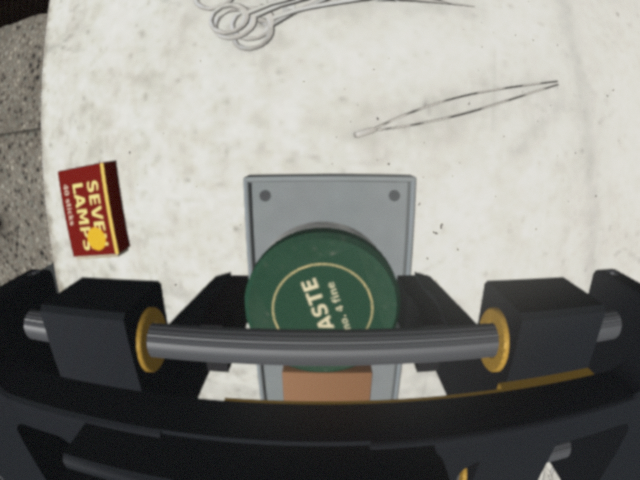

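The tin is held level; the tray's far corners are at (246,177) and (415,178), about 5 mm right of the tin.

```bash
python3 -c "
from h import *
s=get_state()
w=wrist2w([(246,177),(415,178)],.012,s);print(w); e=w.mean(0)[:2]
u=np.array([np.cos(np.radians(91.9)),np.sin(np.radians(91.9))]); q=e-.0445*u; print(q)
go(*q,.019)"
```

```text
[[0.56243401 0.39973272 0.012     ]
 [0.64870051 0.40220683 0.012     ]]
[0.60704266 0.35649424]
shift [ 2.3  4.1 33. ] turn None alt half turn; yaw now 91.9 j7 -0.9 t 24.15
```

```bash
python3 -m creep '[[2,3,15,0],[2,3,27,0],[2,3,31,0],[2,3,32,0],[2,3,32,0],[2,3,32,0]]'; python3 -c "
from h import *
go(.606,.3560,.0178)"
```

```text
time_s: 24.65
eef_pos: [0.6069, 0.358, 0.0215]
eef_rot: [-0.0, 0.695, 0.719, 0.0]
contact_force: [-0.6, -0.2, 0.3]
opening: 0.063
grip_force: 30.0
shift [-2.  -0.9  3.7] turn None alt half turn; yaw now 91.9 j7 -0.91 t 24.65
```

```bash
python3 -m creep '[[-2,-1,2,0],[-2,-1,3.5,0],[-2,-1,3.5,0]]'; python3 -m creep '[[0,0,0,0],[0,0,0,0],[0,0,0,0],[0,0,0,0],[0,0,0,0]]' 1; python3 -m creep '[[0,0,-10,0],[0,0,-40,0],[0,0,-80,0],[0,0,-100,0],[0,0,-100,0],[0,0,-100,0]]'; python3 -c "
from h import *
s=get_state();im=eyes.snapshot('wrist');cv2.imwrite('pics/w10.png',im)
go(.4498,-.378,.13,91.9)"
```

```text
time_s: 24.9
eef_pos: [0.606, 0.3557, 0.018]
eef_rot: [0.0, 0.695, 0.719, 0.0]
contact_force: [0.8, -0.8, -0.7]
opening: 0.0637
grip_force: 30.0
time_s: 25.32
eef_pos: [0.6058, 0.356, 0.0177]
eef_rot: [-0.0, 0.695, 0.719, 0.0]
contact_force: [0.6, 0.4, -0.5]
opening: 0.088
grip_force: 0.0
time_s: 25.82
eef_pos: [0.6067, 0.3565, 0.1199]
eef_rot: [0.0, 0.695, 0.719, 0.002]
contact_force: [-0.5, -0.9, -1.0]
opening: 0.0879
grip_force: 0.0
shift [-727.9 -180.7  -11.9] turn 0.0 alt half turn; yaw now 91.9 j7 -0.87 t 25.87
```

View pics/w10.png

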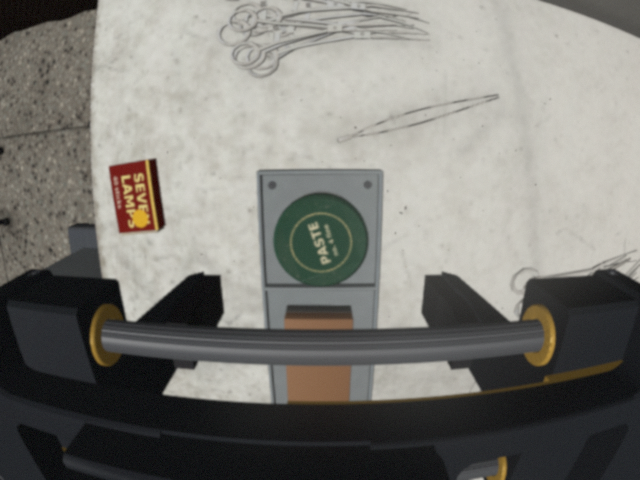

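The tin stands in the square bay, (274-368, 194-286). Last is the loupe, located numerically.

```bash
python3 -m creep '[[-300,-75,-12,0],[-300,-75,-12,0],[-300,-75,-12,0],[-300,-75,-12,0],[-300,-75,-12,0],[-300,-75,-12,0],[-300,-75,-12,0],[-300,-75,-12,0]]'; python3 -m creep '[[-300,-75,0,0],[-300,-75,0,0],[-300,-75,0,0],[-300,-75,0,0],[-300,-75,0,0],[-300,-75,0,0],[-300,-75,0,0],[-300,-75,0,0]]'; python3 -m creep '[[-128,-31,0,0],[-128,-31,0,0],[-128,-31,0,0],[-128,-31,0,0],[-128,-31,0,0],[-128,-31,0,0]]'; python3 -c "
from h import *
s=get_state();im=eyes.snapshot('wrist');cv2.imwrite('pics/w11.png',im)
p=w2wrist([[.4498,-.379,.036],[.4498,-.379,.0]],s).round();print(p)
m=(im.max(2)<70).astype(np.uint8)
x,y=p[0].astype(int); b=(x-60,y-70,x+60,y+70)
c=blob(im,b,m);print(c.min(0),c.max(0)); print(wrist2w([(c.min(0)+c.max(0))/2],.018,s))
print(im[y-40:y+41:8,x-56:x+57:8].max(2))
go(.4498,-.379,.005)"
```

```text
time_s: 26.53
eef_pos: [0.5384, 0.0463, 0.1278]
eef_rot: [-0.0, 0.697, 0.717, -0.003]
contact_force: [0.2, -0.7, -0.9]
opening: 0.0882
grip_force: 0.0
time_s: 27.2
eef_pos: [0.4726, -0.2552, 0.128]
eef_rot: [-0.001, 0.698, 0.717, -0.002]
contact_force: [-0.1, -0.5, -0.6]
opening: 0.0879
grip_force: 0.0
time_s: 27.7
eef_pos: [0.4491, -0.3766, 0.1285]
eef_rot: [-0.001, 0.695, 0.719, 0.0]
contact_force: [0.5, 0.7, -0.7]
opening: 0.0882
grip_force: 0.0
[[324. 242.]
 [324. 230.]]
[306 215] [348 240]
[[ 0.45184692 -0.37300441  0.018     ]]
[[168 147 178 220 224 219 212 214 217 220 207 222 214 219 227]
 [132 133 180 207 210 216 223 222 218 215 206 205 219 223 222]
 [146 142 176 215 218 211  71  60  61  98 216 213 220 211 211]
 [124 128 176 210 222 114  61  72  74  67 152 210 222 210 207]
 [138 142 169 214 204  61 185 233 231 190  68 203 221 221 210]
 [157 133 184 193 207  77 231 231 227 221  85 203 208 205 214]
 [138 142 191 213 212  70 138 168 159 138  81 215 212 212 206]
 [145 152 182 216 220 167  86 136 135  89 147 214 221 218 205]
 [129 145 188 219 213 200 158  74  74 158 209 213 213 206 219]
 [132 139 179 213 199 206 211 215 210 208 221 210 221 219 217]
 [126 143 159 210 189 204 210 195 213 205 210 217 208 217 219]]
shift [ -3.8  -0.  123.8] turn None alt half turn; yaw now 92.1 j7 0.33 t 27.75
```

Sampled pixels put the loupe around (327,242), within 2 mm of prediction; grasp.

```bash
python3 -m creep '[[-3,1,40,0],[-3,1,75,0],[-3,1,103,0],[-3,1,116,0],[-3,1,121,0],[-3,1,122,0],[-3,1,122,0]]'; python3 -m creep '[[0,0,0,0],[0,0,0,0],[0,0,0,0],[0,0,0,0],[0,0,0,0],[0,0,0,0],[0,0,0,0],[0,0,0,0]]' -1; python3 -m creep '[[0,0,0,0],[0,0,0,0],[0,0,0,0],[0,0,0,0]]'; python3 -m creep '[[0,0,-10,0],[0,0,-40,0],[0,0,-80,0],[0,0,-90,0],[0,0,-90,0]]'; python3 -c "
from h import *
go(.602,.009,.1,-1)"
```

```text
time_s: 28.33
eef_pos: [0.452, -0.3804, 0.0088]
eef_rot: [0.001, 0.695, 0.719, 0.0]
contact_force: [0.0, -0.3, -0.3]
opening: 0.0882
grip_force: 0.0
time_s: 29.0
eef_pos: [0.4507, -0.3808, 0.0077]
eef_rot: [-0.0, 0.695, 0.719, 0.0]
contact_force: [0.4, -0.5, -0.2]
opening: 0.0365
grip_force: 0.1
time_s: 29.33
eef_pos: [0.4507, -0.3808, 0.0077]
eef_rot: [-0.0, 0.695, 0.719, -0.0]
contact_force: [0.7, -0.2, 0.5]
opening: 0.032
grip_force: 30.0
time_s: 29.75
eef_pos: [0.4529, -0.3823, 0.1018]
eef_rot: [0.003, 0.695, 0.719, 0.0]
contact_force: [-0.6, -0.1, -1.1]
opening: 0.0319
grip_force: 30.0
shift [386.1 162.2   0.9] turn -87.1 alt half turn; yaw now 91.9 j7 0.31 t 29.75
```

```bash
python3 -m creep '[[240,100,0,-40],[240,100,0,-40],[240,100,0,-40],[240,100,0,-40],[240,100,0,-40],[240,100,0,-40],[240,100,0,-40],[240,100,0,-40]]'; python3 -c "
from h import *
go(.602,.009,.1,-1)"
```

```text
time_s: 30.42
eef_pos: [0.5433, -0.1325, 0.0974]
eef_rot: [-0.0, 0.404, 0.915, 0.001]
contact_force: [-0.9, 0.2, -0.2]
opening: 0.0321
grip_force: 30.0
shift [ 65.1 138.6  -2.1] turn -46.7 alt half turn; yaw now 132.3 j7 0.43 t 30.42
```

```bash
python3 -m creep '[[65,138,0,-46.5],[65,138,0,-46.5],[65,138,0,-46.5],[65,138,0,-46.5],[65,138,0,-46.5],[65,138,0,-46.5],[65,138,0,-46.5],[65,138,0,-46.5]]';  python3 -m creep '[[0,0,40,0],[0,0,40,0],[0,0,40,0]]'; python3 -c "
from h import *
go(.602,.009,.0108,-1)
im=eyes.snapshot('side'); C=eyes.camera_params('side');P=np.array(C['pose'])
s=get_state()
def pr(w):
    p=P[:3,:3].T@(np.array(w)-P[:3,3]); return np.array([C['cx']+C['fx']*p[0]/-p[2],C['cy']-C['fy']*p[1]/-p[2]]).round()
e=s['eef_pos'];print('tcp',pr(e),'base exp',pr(e+[0,0,-.008]))
u,v=pr(e).astype(int); print(im[v-20:v+21:2,u-24:u+25:3].max(2))
w=eyes.snapshot('wrist'); ws=get_state(); cv2.imwrite('pics/w12.png',w)
"
```

```text
time_s: 31.08
eef_pos: [0.601, 0.0009, 0.0965]
eef_rot: [-0.001, 0.014, 1.0, -0.001]
contact_force: [-1.1, -0.8, -0.2]
opening: 0.0321
grip_force: 30.0
time_s: 31.33
eef_pos: [0.5999, 0.0014, 0.056]
eef_rot: [-0.002, 0.015, 1.0, -0.001]
contact_force: [-0.5, 0.5, -0.1]
opening: 0.0317
grip_force: 30.0
shift [-2.1  7.7 45.2] turn -0.7 alt half turn; yaw now 178.3 j7 0.87 t 31.33
tcp [349. 224.] base exp [349. 227.]
[[143 139 134 131 125 160  53 131  56  53  55  48  53  55  54  59  61]
 [146 143 140 139 135 122  54  54  52  53  47  54  57  58  54  55  80]
 [147 146 144 140 128 142  58  52  53  53  77  55  53  56  58  57  58]
 [146 131 118 114 107 107  54  57  46  57  63  51  57  57  53  58  51]
 [118 113 110 105  97  89  52  49  67  59  57  52  45  41  51  88 145]
 [101  91  88  80  76  70  55  62  51  55  57  47 161 178 194 191 186]
 [ 80  79  71  85 119 106  51  54  56  56  56  37 188 181 182 185 176]
 [109  92 128 106 106 105  47  57  57  56  53  36 183 182 174 172 175]
 [107 107 103  97 119 152  76  61  54  56  54  36 185 173 169 175 175]
 [116 112 159 179 168 155  99  63  62  57  56  60 176 178 175 179 182]
 [169 153 142 132 140 137  91  59  55  57  59  63 178 181 180 183 176]
 [142 144 140 135 137 136  96  55  60  54  56  73 161 187 180 174 173]
 [146 135 136 139 133 133 138  57  55  55  54 155 153 168 171 179 175]
 [148 131 132 137 144 143 148 152 120 120 145 150 155 159 177 183 178]
 [131 160 157 157 155 151 146 149 141 144 142 135 151 154 166 186 193]
 [142 146 160 156 153 155 153 147 147 145 142 140 148 156 158 186 185]
 [174 133 164 154 152 154 149 148 146 146 145 147 141 154 157 160 188]
 [189 132 146 162 160 154 151 158 154 149 147 148 143 152 159 163 182]
 [197 189 135 166 161 162 158 158 156 153 150 150 148 144 157 159 159]
 [193 196 129 145 164 162 162 157 156 155 158 154 150 149 152 160 162]
 [184 179 168 132 163 164 163 160 160 155 154 155 152 151 149 157 160]]
```

The side view shows the loupe hanging level with its base at the expected height. Lower it.

```bash
python3 -m creep '[[-1,7,20,0],[-1,7,35,0],[-1,7,42,0],[-1,7,43,0],[-1,7,43,0],[-1,7,43,0]]'; python3 -c "
from h import *
go(.602,.009,.0103)"
```

```text
time_s: 31.93
eef_pos: [0.6033, 0.0098, 0.0153]
eef_rot: [0.0, 0.014, 1.0, -0.0]
contact_force: [-0.2, 0.1, 0.7]
opening: 0.0323
grip_force: 30.0
shift [ 1.3 -0.9  5. ] turn None alt half turn; yaw now 178.4 j7 0.82 t 31.93
```

```bash
python3 -m creep '[[0,0,2,0],[0,0,4,0],[0,0,4,0],[0,0,4,0]]'; python3 -m creep '[[0,0,0,0],[0,0,0,0],[0,0,0,0],[0,0,0,0],[0,0,0,0]]' 0.3; python3 -m creep '[[0,0,-8,0],[0,0,-25,0],[0,0,-60,0],[0,0,-100,0],[0,0,-120,0],[0,0,-120,0],[0,0,-120,0]]'
python3 - <<'E'
from h import *
s=get_state(); print(s['eef_pos'].round(3),s['contact_force'])
w=eyes.snapshot('wrist'); cv2.imwrite('pics/w13.png',w)
p=w2wrist([[.603,.0095,.038],[.603,.0095,.002]],s).round(); print(p)
x,y=p[0].astype(int); print(w[y-42:y+43:6,x-36:x+37:6].max(2))
im=eyes.snapshot('top'); cv2.imwrite('pics/top1.png',im); a=cv2.imread('pics/top0.png')
print('matchbox diff',cv2.absdiff(im,a)[245:277,112:150].mean(), 'ref', cv2.absdiff(im,a)[245:277,20:48].mean())
hsv=cv2.cvtColor(im,cv2.COLOR_BGR2HSV);m=((hsv[...,1]>45)|(hsv[...,2]<110)).astype(np.uint8)
for n,b,z in [('match',(110,245,150,276),.015),('stone',(166,181,242,217),.029),('tin',(127,183,162,215),.030)]:
    print(n,*rect(top2w(blob(im,b,m),z)))
E
```

```text
time_s: 32.27
eef_pos: [0.6029, 0.0099, 0.0108]
eef_rot: [-0.0, 0.014, 1.0, -0.0]
contact_force: [-0.0, -0.6, 0.1]
opening: 0.0323
grip_force: 30.0
time_s: 32.68
eef_pos: [0.6029, 0.01, 0.0107]
eef_rot: [0.0, 0.014, 1.0, -0.0]
contact_force: [-0.3, 0.4, 0.9]
opening: 0.0574
grip_force: 0.0
time_s: 33.27
eef_pos: [0.6039, 0.0101, 0.1332]
eef_rot: [0.002, 0.014, 1.0, -0.0]
contact_force: [-0.1, -0.2, 0.5]
opening: 0.0571
grip_force: 0.0
[0.604 0.01  0.133] [-0.14706222 -0.20073832  0.48692311]
[[321. 236.]
 [321. 223.]]
[[175 173 177 173 175 176 177 175 173 173 175 177 175]
 [175 174 175 174 175 175 174 173 173 170 176 175 174]
 [171 173 171 175 170 111  71  91 159 175 176 169 172]
 [170 173 171 166  51  54  55  55  58 132 174 166 170]
 [168 171 167  62  53  64  66  66  57  57 164 169 168]
 [165 166 162  48  99 204 203 202 151  64 122 168 166]
 [165 164 154  61 202 204 202 203 201  97  92 167 167]
 [166 165 164  70 148 202 202 200 187 109 131 165 166]
 [163 164 164  59 124 130 150 137 126  80 139 165 162]
 [163 164 160  86  79 124 125 123 111  69 161 163 160]
 [163 160 159 158  70  54  64  60  66 144 161 162 160]
 [163 162 159 158 161 145 113 131 158 163 163 164 159]
 [160 160 158 155 156 158 159 156 158 158 158 158 158]
 [154 155 155 155 154 153 157 157 157 157 159 157 154]
 [149 150 150 150 148 151 151 149 148 147 148 145 145]]
matchbox diff 18.542763157894736 ref 19.913318452380953
match [462.5 377.6] [59.2 38. ] -84.6
stone [598.8 216.3] [165.5  72.8] -89.8
tin [603.9 351.5] [72.6 65.9] -89.8
```

```bash
python3 -c "
from bench import ticket
print(ticket.hand_in())"
```

```text
the job is handed in; nothing more can be done
None
```

All five things are sorted into their trays as asked, the matchbox was not moved, and the job was handed in at about 33 s; the loupe's placing was checked only from sampled image pixels, since the 14 picture views were used up.

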